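# Click a sample cell into the photometer and shut its light cover

## Robot

A 6-joint arm with a two-finger parallel gripper is mounted at the origin on the work surface. World frame = base frame: x ahead of the robot, y to its left, z up, the work surface at z = 0. Lengths are in mm, angles in degrees, forces in N, time in s.
With the tool pointing down it reaches from about 300 to 850 mm from the base axis. Payload 4.2 kg.
Tool frame: the origin (TCP) lies between the finger pads; the fingertips stand 11 mm ahead of it and the grasp point (between the pads) lies 8 mm behind it (env.tips_ahead is the distance from the TCP to the fingertips, in mm); z points along the fingers, y is the line along which they close (so a half turn about z gives the same grasp; the last joint's range is limited). The gripper opens to 91 mm and grips with 3 to 60 N. Pads are 32 mm wide; open, the fingers measure 118 mm over their backs; the gripper's body (76 mm by 178 mm) begins 60 mm behind the grasp point.
Start: joints at [-72.307, 18.312, 89.639, -0, 72.044, -1.146], TCP at [185.675, -544.212, 224.976] pointing down, gripper open.
Joint ranges: [-177.97, 177.97], [-48.28, 115.42], [12.27, 149.76], [-77.06, 257.06], [2.81, 150.46], [-146.56, 146.56]. Speed limits (degrees/s): [147.25, 147.25, 180, 180, 180, 180].

## Interface

Orientations are given as [roll, pitch, yaw] about the fixed x, y, z axes, in that order (R = Rz(yaw) Ry(pitch) Rx(roll)).
In Python, from workcell import env, cams gives the robot as it stands.
- The arm moves only by the tool step_arm, never from a script. Its arguments are lists of equal length, an entry for each row: "linear": the shift along the tool's x, y, z in units of 30 cm (1.0 is 30 cm), a list of three; "turn": the turn about the tool's z in units of 360 degrees (1.0 is 360 degrees). In form: {"linear": [[tx, ty, tz], ...], "turn": [turn, ...]}. A call has 1 to 20 rows; each row is the pose to reach, as a shift and turn from the pose commanded when the call began, along the tool's axes at that moment, turning the shorter way round; what a row does not reach only later rows make up. A row lasts 1/8 s, in which the tool goes at most 62.5 mm and 10.7 degrees, less where a joint would pass 70% of its speed; a pose out of reach is approached as far as the arm can. A call with a number of a shift or a turn outside -1 to 1 is refused whole. A call with a gripper value outside its range is refused whole. "fingers" is the closure, from -1 (fully open) to 1 (shut), so that 0 is half open, set as the call begins (left out, the last holds). The fingers move at their own pace and stop on an object; "force" is the grip in N (left out, the last holds). Time passes only in rows, so rows that repeat a pose let the fingers close. It gives the time, the measured TCP pose, the force, the opening and the grip force at its end, in the units of the state.
- env.state(): the state, without advancing time (a new reading comes with each control period).
- cams.grab_frame(name): name is "scene" or "side" or "wrist"; returns a dict with "color" (420x560x3 uint8, blue, green, red), "fx", "fy", "cx", "cy" (pixels), "extrinsics" (4x4, takes a point from camera to world coordinates); the wrist camera has in their place "tool_from_camera" (4x4, takes a point from camera to tool coordinates, whose origin is the TCP and whose axes are the flange's). Camera axes: x right, y down, z forward; pixel columns grow to the right and rows downward; lengths in mm; the calibration is good to about 2 mm. The wrist camera is an equidistant fisheye: a pixel r from the principal point sees the ray r / f radians off the axis. A picture is of the moment at which its call begins: read the wrist's pose just before it. There is no depth.
- env.job_done(): hands the job in; it is judged then, once.
The state is a dict: "time_s": time; "qpos": joint angles; "qvel": joint speeds; "effort": joint torques, N m; "ee_pos": TCP position; "ee_rot": TCP orientation; "force": force on the tool from outside, world axes, zero at the start; "torque": the same for the moment, N m; "gripper_width": finger opening in mm; "gripper_force": force on a finger pad.
Only numpy, scipy, OpenCV 4.12 (cv2) and the standard library are available. Lean on these libraries where they do the work, as an engineer would, in place of code of your own. Each camera call takes 0.05 s, during which the arm holds its last target. There are 200 camera calls.

## Task

Measure the next water sample: take the square glass cell out of the rack and push it straight down into the photometer's cell holder, past the sprung side ball, until it clicks and stands fully home on the floor of the holder. It is glass, so press gently and stop as soon as it is home; then let go and slide the light cover fully shut over it, leaving the round vials and the other things on the bench where they are.

Things in the scene. Friction and masses are not known exactly. Their poses are not given: they have to be found in the camera images.
- cell_mid (a point): Square sample cell, 70 g, 84 mm tall, upright in one of the rack's three pockets. This point: its centre, 42 mm above its underside; z up, x and y square to its flat sides (any quarter turn fits). Clear glass body 25 x 25 mm, 40 mm tall, bottom edge bevelled 2.5 mm; above it a 6 mm sloping shoulder narrowing to the 15 mm neck. Push on it with 20 N at most.
- cell_cap (a point): Middle of the cell's ribbed, grippy round black cap, 22 mm across and 30 mm tall, the part to grip; 27 mm above cell_mid. Axes as cell_mid.
- photometer: White bench photometer, 240 (x) x 200 (y) x 95 mm, fixed. Origin: centre of its underside; -x is its front with the sloped keypad, z up. Its flat top, the deck, is 95 mm above the bench. Fingers closing along its y have most room at the well: free deck 70 mm either side. In front a fixed black wall (52 mm tall, 66 mm wide) stands 40 mm from the well's centre; behind is the cover.
- well (a point): Centre of the opening in the deck, at deck height, axes as the photometer's. In it sits the cell holder, a dark block 42 mm square with a square well 26.6 mm wide, bevelled out to 34 mm over its top 5 mm, 52 mm deep. The holder's height was left at an unknown setting and is not measured: its floor lies 42 to 56 mm below the deck (its top from 4 mm below to 10 mm above the deck). The floor is hard.
- ball_side (a point): Edge of the deck opening, 22 mm to the well's +x, above the holder's sprung 8 mm steel ball. Its centre is 42 mm above the holder's floor; it stands 4.5 mm into the well. It meets the cell's bottom edge when that is 43 to 46 mm above the floor (push up to 12 N), then rubs on the glass (2 to 6 N) until in the last 2 mm it springs out over the shoulder (the click) and draws the cell down with 4 to 7 N.
- cover (a joint): How far the photometer's light cover is open, m: 0 fully shut, against a hard stop, centred over the well; 0.095 fully open. It slides along the photometer's x on the deck (open is +x) with about 2 N of friction and stays where left. Black hood 80 (x) x 66 (y) x 52 mm, open below and at its front, 48 mm high inside; it passes over a cell that is home.
- cover_rib (a point): Centre of the grey finger rib on top of the cover, 12 mm thick (x of the photometer), 44 mm wide (y), 20 mm tall, on the middle of the hood's top. 10 mm below the rib's top, 10 mm above the hood's top, 62 mm above the deck; straight over the well when shut. Axes as the photometer's.
- rack: White plastic rack, 50 (x) x 172 (y) x 26 mm, fixed. Origin: centre of its underside. Three square pockets 28 mm wide and 20 mm deep, floor 6 mm above the bench, in a row along y at -55, 0 and +55 mm: one holds the square cell, the others round vials. Fingers that close along the rack's x have free room.
- vial_a: Round glass vial 24 mm across with the same cap, 98 mm tall, in a pocket of the rack; origin at the centre of its underside. Leave alone.
- vial_b: A second round vial like vial_a, in another pocket. Leave alone.
- jar: Small lidded specimen jar, 42 mm across, 55 mm tall, between the rack and the photometer; origin under its centre. Leave alone.
- beaker: Clear plastic beaker, 68 mm across, 85 mm tall, behind; origin under its centre. Leave alone.
- dish_a: Shallow aluminium dish 90 mm across, 13 mm tall, with pebbles, near the robot; origin under its centre. Leave alone.
Not all that is in view belongs to the job. Leave any green or yellow look-alike of the part that bears cell_mid alone.

How it is judged:
By the outcome, as a careful person would: the job done as asked, in the order asked, and still so for the second after the job is handed in, with the robot touching nothing.
It also fails if it takes over 69 s, if anything falls off the work surface, if the arm or the gripper's body presses on something with over 40 N, if the wrist force passes 120 N, or if a joint passes its speed limit or range.

## Working session

There is one attempt and no reset: what is moved stays moved. The work goes in short steps, Python scripts to look and compute and a tool call to move; the robot and the scene stay as the last step left them, time stands still between calls to the robot, and variables do not carry over. Pictures are saved under pics/ and viewed, at most 10 in all, crops included, and the job is handed in when it is done.

Besides the shell and the picture viewer there is one more tool, called after "Request:" as name(argument=value, ...), one argument or row to a line, values as JSON. step_arm: Moves the arm, as the interface text tells. Its arguments: {"type":"object","properties":{"linear":{"type":"array"},"turn":{"type":"array"},"fingers":{"type":"number"},"force":{"type":"number"}},"required":["linear","turn"]}

```bash
mkdir -p pics; python3 - <<'E'
from workcell import env,cams
import cv2,numpy as np
s=env.state();print(s['time_s'],s['ee_pos'],s['ee_rot'],s['force'],env.tips_ahead)
for n in['scene','side','wrist']:
    f=cams.grab_frame(n);cv2.imwrite(f'pics/{n}0.png',f['color'])
    print(n,f['fx'],f['fy'],f['cx'],f['cy'],np.round(f.get('extrinsics',f.get('tool_from_camera')),4).tolist())
a=[cv2.imread(f'pics/{n}0.png') for n in['scene','side']]
E
```

```text
0.0 [ 185.50572988 -543.72468039  224.1205037 ] [-1.79895603e+02 -2.04957268e-04  1.88386054e+01] [ 0.0261641  -0.43354597  0.41183115] 11.0
scene 529.8211967023343 529.8211967023343 274.2794759754334 209.10909828640254 [[0.7557, 0.5471, -0.3599, 942.104], [0.6548, -0.6202, 0.4319, -445.6559], [0.0131, -0.5621, -0.827, 984.6502], [0.0, 0.0, 0.0, 1.0]]
side 478.33023768311716 478.33023768311716 276.72148225047437 211.18194192487616 [[-0.921, -0.2597, 0.2902, 274.4947], [-0.3892, 0.5874, -0.7095, 743.4578], [0.0138, -0.7665, -0.6421, 782.6827], [0.0, 0.0, 0.0, 1.0]]
wrist 325.19226210127806 325.19226210127806 275.5814530249046 211.3863241524457 [[0.0005, -0.9713, -0.2378, 66.839], [1.0, 0.0008, -0.0009, 0.1726], [0.0011, -0.2378, 0.9713, -158.8714], [0.0, 0.0, 0.0, 1.0]]
```

View pics/scene0.png

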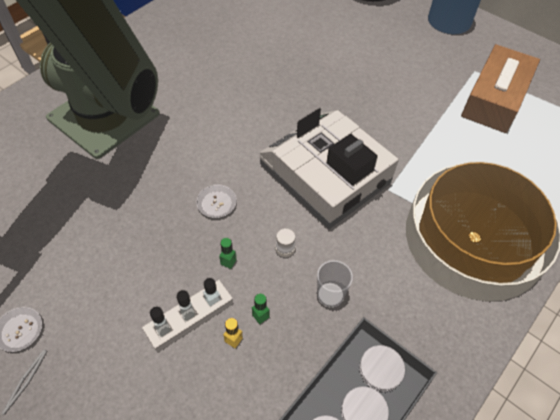

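View pics/side0.png

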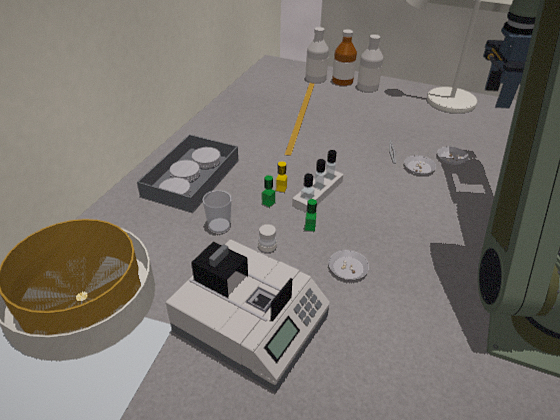

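The scene picture shows the rack holding three black-capped items at about (157,318), (184,300) and (210,290). There are green look-alikes at (227,252) and (261,307), a yellow one at (233,332), and the photometer well at (320,143). I'll enlarge the rack to pick out the square cell.

```bash
cat > h.py <<'E'
import numpy as np,cv2
from workcell import env,cams
C={}
def cam(n):
    if n not in C: C[n]=cams.grab_frame(n)
    return C[n]
def ray(n,u,v):
    f=cam(n);E=np.array(f['extrinsics']);d=E[:3,:3]@[(u-f['cx'])/f['fx'],(v-f['cy'])/f['fy'],1]
    return E[:3,3],d/np.linalg.norm(d)
def onz(n,u,v,z):
    o,d=ray(n,u,v);return o+d*(z-o[2])/d[2]
def tri(p,q):  # scene px, side px
    A=0;b=0
    for n,x in(('scene',p),('side',q)):
        o,d=ray(n,*x);M=np.eye(3)-np.outer(d,d);A=A+M;b=b+M@o
    return np.linalg.solve(A,b)
def proj(n,P):
    f=cam(n);E=np.array(f['extrinsics']);c=(np.asarray(P)-E[:3,3])@E[:3,:3]
    return c[...,:2]/c[...,2:]*f['fx']+[f['cx'],f['cy']]
E
python3 - <<'E'
import cv2,numpy as np
a=cv2.imread('pics/scene0.png');b=cv2.imread('pics/side0.png')
R=lambda i,x,y,w,h,W,H:cv2.resize(i[y:y+h,x:x+w],(W,H),interpolation=cv2.INTER_CUBIC)
t=np.hstack([R(a,135,270,100,80,400,320),R(b,285,140,66,72,293,320)])
cv2.imwrite('pics/c1.png',t)
t=np.hstack([R(a,255,100,150,125,400,333),R(b,160,230,180,160,375,333)])
cv2.imwrite('pics/c2.png',t)
E
```

```text
(no output)
```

View pics/c1.png

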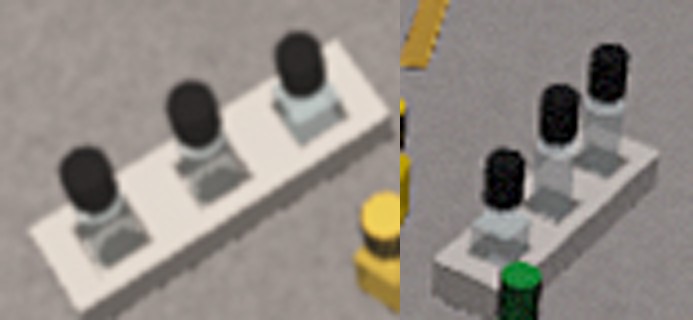

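View pics/c2.png

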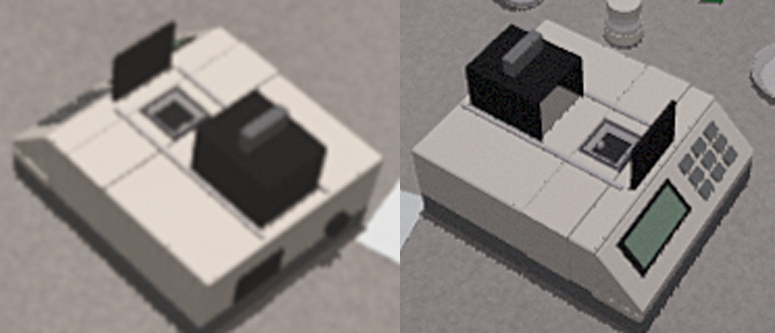

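View pics/wrist0.png

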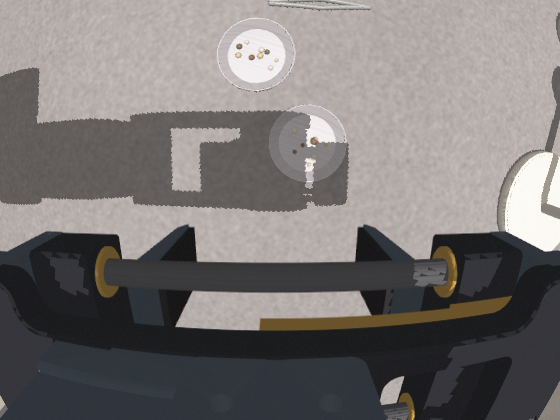

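The three rack candidates are at scene (157,318), (184,300) and (210,290). The one at (210,290), which is side (308,185), is the square cell: it is shorter, has the sloping shoulder and a wide body, while the other two are taller and straight. In c2 the cover is open, the wall is in front, and the holder opening is at scene (320,142) and side (260,298).

```bash
python3 - <<'E'
from h import *
from scipy.optimize import least_squares as LS
S=lambda x,y:(x/2.667+255,y/2.667+100)
D=lambda x,y:((x-400)/2.083+160,y/2.083+230)
# photometer points: local
obs=[('scene',S(382,157),(120,100,95)),('scene',S(210,283),(120,-100,95)),('side',D(414,152),(120,100,95)),('side',D(545,20),(120,-100,95))]
W=[('scene',S(173,113)),('side',D(608,145))]
for n,p in W: print('well',n,onz(n,*p,95))
def T(q,L):
    c,s=np.cos(q[2]),np.sin(q[2]);L=np.asarray(L,float)
    return np.array([q[0]+c*L[0]-s*L[1],q[1]+s*L[0]+c*L[1],L[2]])
r=LS(lambda q:np.concatenate([proj(n,T(q,L))-p for n,p,L in obs]),[550,-100,0])
print('phot',r.x[:2],np.degrees(r.x[2]),r.fun.round(1))
for n,p in W:
    w=onz(n,*p,95)[:2]-r.x[:2];c,s=np.cos(r.x[2]),np.sin(r.x[2]);print('well local',c*w[0]+s*w[1],-s*w[0]+c*w[1])
# rib top centre
print('rib top',tri(S(265,122),D(522,45)))
# wall top corners
print('walltop',tri(S(112,58),D(632,165)),tri(S(174,24),D(674,103)))
# cell cap top; rack
s=lambda x,y:(x/4+135,y/4+270); d=lambda x,y:((x-400)/4.44+285,y/4.44+140)
print('cap top',tri(s(297,45),d(505,160)),[onz('scene',*s(297,45),90),onz('side',*d(505,160),90)])
print('vials',tri(s(190,95),d(559,95)),tri(s(85,162),d(608,53)))
# rack top corners scene: R(390,108) T(337,42) L(30,232) B(85,300)
c=[onz('scene',*s(*p),26) for p in[(337,42),(390,108),(85,300),(30,232)]]
print('rack',np.round(c,1).tolist(),np.mean(c,0)); 
v=(c[0]+c[1]-c[2]-c[3]);print(np.degrees(np.arctan2(v[1],v[0])),np.linalg.norm(v)/2)
for n,p in [('jar',onz('scene',285,237,55)),('g1',onz('scene',227,252,40)),('g2',onz('scene',261,307,40)),('y',onz('scene',233,332,40))]:print(n,p)
E
```

```text
well scene [513.42607021 221.72464731  95.        ]
well side [515.32739443 228.58110696  95.        ]
phot [535.74414643 220.35246104] -8.034747692062922 [ 0.4 -1.8 -0.3 -0.  -0.6 -0.5  0.3 -1.3]
well local -22.29078591405753 -1.7607624540689326
well local -21.36647836398539 5.294145642912046
rib top [605.76754541 209.14986486 164.82350327]
walltop [464.10925079 236.22388686 107.70960991] [473.8652999  233.57778868 170.06690507]
cap top [ 568.19669931 -181.01426345   88.57734239] [array([ 568.30455624, -181.62647798,   90.        ]), array([ 567.98274806, -178.73897691,   90.        ])]
vials [ 555.60323722 -234.79267499  102.57602237] [ 543.83775582 -288.03424145  102.48454423]
rack [[555.4, -148.4, 26.0], [600.0, -157.0, 26.0], [560.3, -320.7, 26.0], [516.0, -315.4, 26.0]] [ 557.928055   -235.37001587   26.        ]
76.54678980812498 170.04974788612407
jar [599.22543635   2.21761748  55.        ]
g1 [527.90990744 -96.08466119  40.        ]
g2 [ 660.3107803  -140.36478899   40.        ]
y [ 654.39518488 -211.98986279   40.        ]
```

```bash
cat >> h.py <<'E'
import json,os
def rel(cur,tgt):
    """cur/tgt: x,y,z,yaw(deg) commanded tool-down poses -> linear, turn"""
    y=np.radians(cur[3]);d=np.subtract(tgt[:3],cur[:3])
    L=np.array([np.cos(y)*d[0]+np.sin(y)*d[1],np.sin(y)*d[0]-np.cos(y)*d[1],-d[2]])/300
    t=-(tgt[3]-cur[3])/360   # tool z points down
    return L.round(4).tolist(),round(((t+.5)%1)-.5,4)
def after(cur,L,t):
    y=np.radians(cur[3]);a,b,c=np.array(L)*300
    return [cur[0]+np.cos(y)*a+np.sin(y)*b,cur[1]+np.sin(y)*a-np.cos(y)*b,cur[2]-c,cur[3]-360*t]
E
python3 - <<'E'
from h import *
print(rel([185.675,-544.212,224.976,18.84],[563.5,-199.5,210,77]))
E
```

```text
([1.563, -0.6808, 0.0499], -0.1616)
```

Request:
step_arm(
  linear=[
    [0.8,-0.34,0.025],
    [0.8,-0.34,0.025],
    [0.8,-0.34,0.025],
    [0.8,-0.34,0.025],
    [0.8,-0.34,0.025],
    [0.8,-0.34,0.025],
  ],
  turn=[-0.16,-0.16,-0.16,-0.16,-0.16,-0.16],
  fingers=-1,
  force=30,
)

```text
time_s: 1.0
ee_pos: [380.9, -368.9, 217.3]
ee_rot: [-180.0, -0.0, 76.8]
force: [-0.2, 0.6, 0.2]
gripper_width: 91.4
gripper_force: 0.0
```

```bash
python3 - <<'E'
from h import *
s=env.state();print(s['ee_pos'],s['ee_rot'])
c=after([185.675,-544.212,224.976,18.84],[.8,-.34,.025],-.16);print(c)
print(rel(c,[563.5,-199.5,210,77]))
E
```

```text
[ 380.9118532  -368.92649828  217.33391662] [-1.79991054e+02 -1.01881029e-02  7.67679305e+01]
[np.float64(379.8782676753435), np.float64(-370.1743867544177), np.float64(217.476), 76.44]
([0.6966, 0.4616, 0.0249], -0.0016)
```

Request:
step_arm(
  linear=[
    [0.7,0.46,0.025],
    [0.7,0.46,0.025],
    [0.7,0.46,0.025],
    [0.7,0.46,0.025],
    [0.7,0.46,0.025],
    [0.7,0.46,0.025],
    [0.7,0.46,0.025],
  ],
  turn=[0,0,0,0,0,0,0],
)

```text
time_s: 1.88
ee_pos: [562.3, -199.5, 210.1]
ee_rot: [-180.0, 0.0, 76.3]
force: [-0.3, -0.8, 0.5]
gripper_width: 91.2
gripper_force: 0.0
```

```bash
python3 - <<'E'
from h import *
s=env.state();print(s['ee_pos'],s['ee_rot'])
f=cams.grab_frame('wrist');cv2.imwrite('pics/w1.png',f['color'])
cv2.imwrite('pics/w1c.png',cv2.resize(f['color'][0:300,120:440],None,fx=2,fy=2,interpolation=cv2.INTER_CUBIC))
E
```

```text
[ 562.29619198 -199.48204946  210.05445541] [-1.79982598e+02  2.33058426e-02  7.63449842e+01]
```

View pics/w1c.png

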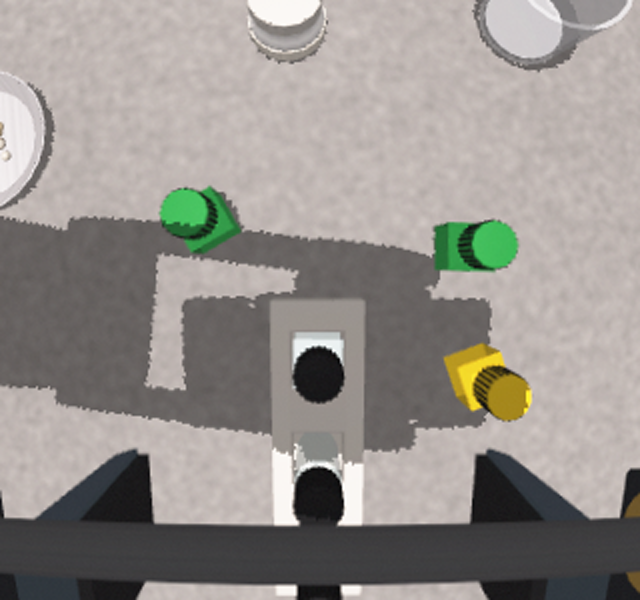

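The wrist view shows the cell cap at crop (318,374), full image (279,187), with its square shoulder aligned to the rack. The rack edges are vertical in the image, and the look-alikes are well clear.

```bash
cat >> h.py <<'E'
def wz(f,s,u,v,z):
    """wrist pixel -> world point at height z (s = state just before)"""
    from scipy.spatial.transform import Rotation as R
    p=np.array([u-f['cx'],v-f['cy']]);r=np.linalg.norm(p);a=r/f['fx']
    d=np.array([*(np.sin(a)*p/max(r,1e-9)),np.cos(a)])
    M=np.array(f['tool_from_camera']);W=R.from_euler('xyz',s['ee_rot'],degrees=True).as_matrix()
    o=W@M[:3,3]+s['ee_pos'];d=W@M[:3,:3]@d
    return o+d*(z-o[2])/d[2]
E
python3 - <<'E'
from h import *
s=env.state();f=cams.grab_frame('wrist')
print(wz(f,s,279,187,90))
a,b=wz(f,s,120+272/2,400/2,26),wz(f,s,120+270/2,300/2,26);print('edge L',a,b,np.degrees(np.arctan2(*(b-a)[[1,0]])))
a2,b2=wz(f,s,120+362/2,400/2,26),wz(f,s,120+365/2,300/2,26);print('edge R',a2,b2,np.degrees(np.arctan2(*(b2-a2)[[1,0]])))
print('rack mid end',(b+b2)/2)
p=wz(f,s,120+292/2,334/2,52),wz(f,s,120+343/2,334/2,52);print('cell edge',p,np.degrees(np.arctan2(*(p[1]-p[0])[[1,0]])))
for h in (100,150):
  u,v,w,x=[wz(f,s,*q,26) for q in ((0,0),(1,1),(2,2),(3,3))]
t=wz(f,s,279,187,90);c=[s['ee_pos'][0],s['ee_pos'][1],s['ee_pos'][2],s['ee_rot'][2]]
print(rel(c,[t[0],t[1],76,76.3]))
E
```

```text
[ 570.14909911 -180.57816738   90.        ]
edge L [ 540.88331848 -199.0216347    26.        ] [ 553.06422797 -146.62405153   26.        ] 76.91285298498173
edge R [ 588.06394753 -210.46047184   26.        ] [ 601.62861361 -158.34677245   26.        ] 75.41023022323907
rack mid end [ 577.34642079 -152.48541199   26.        ]
cell edge (array([ 561.35551143, -164.50315187,   52.        ]), array([ 585.58530002, -170.36043211,   52.        ])) -13.589896526859249
([0.0677, 0.0104, 0.4472], np.float64(0.0001))
```

Request:
step_arm(
  linear=[
    [0.066,0.009,0.1],
    [0.066,0.009,0.2],
    [0.066,0.009,0.3],
    [0.066,0.009,0.4],
    [0.066,0.009,0.447],
    [0.066,0.009,0.447],
    [0.066,0.009,0.447],
  ],
  turn=[0,0,0,0,0,0,0],
)

```text
time_s: 2.85
ee_pos: [571.3, -180.3, 77.1]
ee_rot: [179.9, 0.0, 76.4]
force: [0.5, 0.4, 0.1]
gripper_width: 91.2
gripper_force: 0.0
```

Request:
step_arm(
  linear=[
    [0,0,0],
    [0,0,0],
    [0,0,0],
    [0,0,0],
    [0,0,0],
    [0,0,0],
    [0,0,0],
    [0,0,0],
  ],
  turn=[0,0,0,0,0,0,0,0],
  fingers=1,
  force=30,
)

```text
time_s: 3.85
ee_pos: [570.5, -179.8, 75.8]
ee_rot: [-180.0, 0.0, 76.4]
force: [0.3, -0.5, 0.0]
gripper_width: 20.9
gripper_force: 30.0
```

Request:
step_arm(
  linear=[
    [0,0,-0.03],
    [0,0,-0.07],
    [0,0,-0.13],
    [0,0,-0.25],
    [0,0,-0.4],
    [0,0,-0.58],
  ],
  turn=[0,0,0,0,0,0],
)

```text
time_s: 4.6
ee_pos: [570.0, -179.6, 251.7]
ee_rot: [-180.0, -0.0, 76.4]
force: [1.4, 0.0, -0.5]
gripper_width: 21.3
gripper_force: 30.0
```

```bash
python3 - <<'E'
from h import *
s=env.state();print(s['ee_pos'],s['ee_rot'],s['force'],s['gripper_width'])
a=np.radians(-9);w=np.array([514.4,224])+45*np.array([np.cos(a),np.sin(a)])
print(w,rel([*s['ee_pos'],s['ee_rot'][2]],[*w,250,171]))
E
```

```text
[ 570.02881985 -179.57982422  251.68020303] [-1.79969799e+02 -3.52084234e-04  7.64394010e+01] [ 1.43655989  0.04674006 -0.47907206] 21.336285725508333
[558.84597533 216.96044907] ([1.2762, -0.3462, 0.0056], np.float64(-0.2627))
```

Request:
step_arm(
  linear=[
    [0.15,-0.04,0],
    [0.31,-0.08,0],
    [0.47,-0.13,0],
    [0.63,-0.17,0],
    [0.79,-0.21,0],
    [0.95,-0.26,0],
    [0.95,-0.26,0],
  ],
  turn=[-0.02,-0.045,-0.07,-0.1,-0.13,-0.15,-0.15],
)

```text
time_s: 5.48
ee_pos: [561.1, 118.7, 250.8]
ee_rot: [179.9, -0.0, 130.7]
force: [-1.2, -0.7, -0.8]
gripper_width: 21.4
gripper_force: 30.0
```

```bash
python3 - <<'E'
from h import *
s=env.state();print(s['ee_pos'],s['ee_rot'],s['force'],s['gripper_width'])
print(rel([*s['ee_pos'],s['ee_rot'][2]],[558.8,217,250,171]))
E
```

```text
[561.14509745 118.67799634 250.75468291] [ 1.79914858e+02 -3.90948886e-03  1.30710289e+02] [-1.1999058  -0.66985725 -0.79157209] 21.364709431071987
([0.2535, 0.2078, 0.0025], np.float64(-0.1119))
```

Request:
step_arm(
  linear=[
    [0.08,0.07,0],
    [0.17,0.14,0],
    [0.253,0.208,0],
    [0.253,0.208,0],
    [0.253,0.208,0],
    [0.253,0.208,0],
  ],
  turn=[-0.029,-0.058,-0.087,-0.112,-0.112,-0.112],
)

```text
time_s: 6.22
ee_pos: [560.0, 213.0, 250.2]
ee_rot: [-180.0, 0.0, 170.6]
force: [0.4, -0.2, -0.5]
gripper_width: 21.7
gripper_force: 30.0
```

```bash
python3 - <<'E'
from h import *
s=env.state();print(s['ee_pos'],s['ee_rot'])
f=cams.grab_frame('wrist');cv2.imwrite('pics/w2.png',f['color'])
cv2.imwrite('pics/w2c.png',cv2.resize(f['color'][0:300,120:440],None,fx=2,fy=2,interpolation=cv2.INTER_CUBIC))
E
```

```text
[559.98862123 212.97230337 250.23006004] [-1.79996422e+02  3.03920192e-02  1.70558218e+02]
```

View pics/w2c.png

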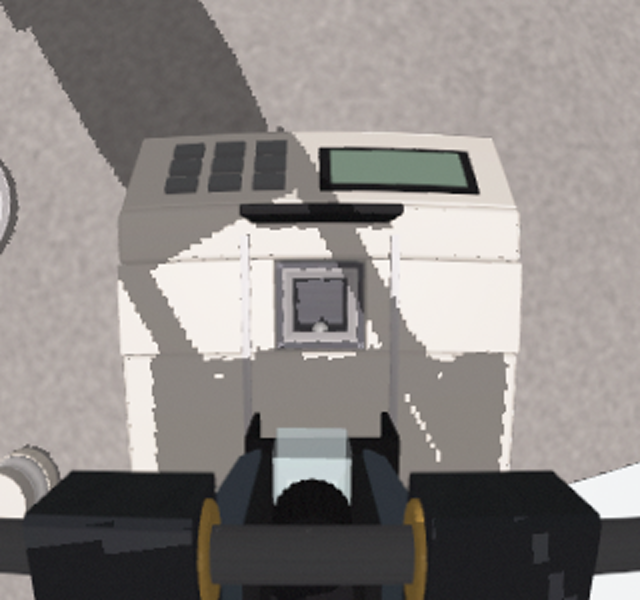

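The wrist view shows the well opening at crop x 275–364, y 261–348, full-image centre (279.8,152.3). The ball is on the near (+x) side. The cell hangs square in the fingers at crop (312,455).

```bash
python3 - <<'E'
from h import *
s=env.state();f=cams.grab_frame('wrist')
P=lambda x,y,z:wz(f,s,120+x/2,y/2,z)
an=lambda a,b:np.degrees(np.arctan2(*(b-a)[[1,0]]))
print('well deck',P(319.5,304.5,95)); 
for z in(91,95,105):print(z,'outer',np.linalg.norm(P(275,304,z)-P(364,304,z)),np.linalg.norm(P(319,261,z)-P(319,348,z)),'corner c',(P(275,261,z)+P(364,348,z))/2)
print('inner rim at floor+47 guess',[(z,np.round((P(293,276,z)+P(346,335,z))/2,1),np.linalg.norm(P(293,304,z)-P(346,304,z))) for z in(86,95)])
print('edges mid',(P(119,310,95)+P(521,310,95))/2, an(P(521,310,95),P(119,310,95)))
print('seam',an(P(520,260,95),P(120,262.5,95)),an(P(520,353,95),P(120,355,95)))
print('rails',an(P(247,240,95),P(250,400,95)),an(P(393,240,95),P(396,400,95)))
# forward project predicted cell
M=np.array(f['tool_from_camera'])
def pj(p):
    c=M[:3,:3].T@(np.array(p)-M[:3,3]);r=np.hypot(*c[:2]);a=np.arctan2(r,c[2])*f['fx'];q=c[:2]/r*a+[f['cx'],f['cy']];return ((q-[120,0])*2).round(0)
for zz in (70,30):print(zz,[pj((x,y,zz)) for x in(12.5,-12.5) for y in(-12.5,12.5)])
print('cap top',pj((0,0,-14)),pj((11,0,-14)))
E
```

```text
well deck [513.30032384 225.10753966  95.        ]
91 outer 43.424916605755946 42.757477924619494 corner c [513.58638968 225.32189984  91.        ]
95 outer 42.87871095987621 42.21966743074947 corner c [513.34172954 225.30287056  95.        ]
105 outer 41.51319684517686 40.87514119607439 corner c [512.7300792  225.25529737 105.        ]
inner rim at floor+47 guess [(86, array([514.4, 225.1,  86. ]), np.float64(26.24062559732437)), (95, array([513.8, 225.1,  95. ]), np.float64(25.509488643359532))]
edges mid [514.27086977 225.66298673  95.        ] -99.29378879112525
seam -98.88626645457373 -99.04573206174105
rails -9.061596750521776 -7.305654496260823
70 [array([276., 417.]), array([345., 417.]), array([277., 483.]), array([344., 483.])]
30 [array([269., 448.]), array([352., 448.]), array([271., 524.]), array([350., 524.])]
cap top [311. 547.] [311. 505.]
```

```bash
python3 - <<'E'
from h import *
i=cv2.imread('pics/w2.png')[205:275,235:315]   # y 205.., x 235..
a=cv2.resize(i,None,fx=6,fy=6,interpolation=cv2.INTER_NEAREST)
f=cam('side');p=proj('side',np.array([560,213,200]));x,y=(p-[25,35]).astype(int);print(x,y)
b=cv2.resize(f['color'][y:y+84,x:x+60],(300,420),interpolation=cv2.INTER_NEAREST)
cv2.imwrite('pics/c3.png',np.hstack([a,b]))
E
```

```text
214 211
```

View pics/c3.png

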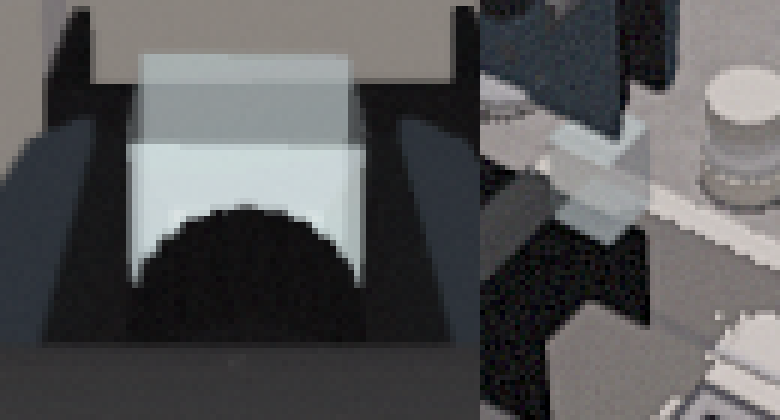

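The enlargement shows the cell square to the tool with no tilt. Its far bottom edge is at full (258.2–293.7, 214.2) and its body top edge at (256.2–295.8, 228.8), so it sits a few mm towards tool −x.

```bash
python3 - <<'E'
from h import *
s=env.state();f=cams.grab_frame('wrist')
p=s['ee_pos'];yw=np.radians(s['ee_rot'][2]);tx=np.array([np.cos(yw),np.sin(yw)]);ty=np.array([np.sin(yw),-np.cos(yw)])
for z,y,x0,x1 in((67.5,214.2,258.2,293.7),(30,228.8,256.2,295.8)):
    a,b=[wz(f,s,x,y,p[2]-z)[:2]-p[:2] for x in(x0,x1)]
    print(z,[(round(q@tx,2),round(q@ty,2)) for q in(a,b)])
w=np.array([513.4,225.2])-p[:2];print('well in tool',w@tx,w@ty,s['ee_pos'],s['force'])
E
```

```text
67.5 [(np.float64(8.94), np.float64(-12.3)), (np.float64(8.94), np.float64(13.22))]
30 [(np.float64(9.35), np.float64(-11.62)), (np.float64(9.35), np.float64(12.43))]
well in tool 47.837499413645574 4.275752596292667 [559.90551488 213.20227121 250.01099444] [-0.00378307 -0.56108338 -0.93582723]
```

Request:
step_arm(
  linear=[
    [0.08,0.006,0],
    [0.171,0.013,0],
    [0.171,0.013,0.06],
    [0.171,0.013,0.13],
    [0.171,0.013,0.2],
    [0.171,0.013,0.22],
    [0.171,0.013,0.22],
  ],
  turn=[-0.001,-0.001,-0.001,-0.001,-0.001,-0.001,-0.001],
)

```text
time_s: 7.3
ee_pos: [509.9, 225.8, 183.9]
ee_rot: [-180.0, -0.0, 171.1]
force: [-0.6, 0.3, -0.4]
gripper_width: 21.1
gripper_force: 30.0
```

```bash
python3 - <<'E'
from h import *
s=env.state();f=cams.grab_frame('wrist')
print(s['ee_pos'],s['ee_rot'],s['force'])
a=cv2.resize(f['color'][100:290,180:380],None,fx=3,fy=3,interpolation=cv2.INTER_CUBIC)
cv2.imwrite('pics/w3c.png',a)
E
```

```text
[509.94264673 225.81576482 183.94690283] [-1.79991674e+02 -9.56541500e-04  1.71093867e+02] [-0.57124333  0.34519823 -0.3591984 ]
```

View pics/w3c.png

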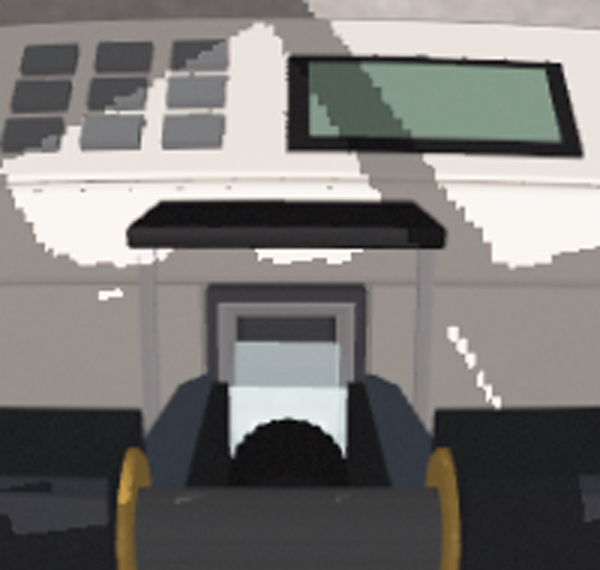

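The cell is laterally centred over the well (both centres at crop x≈287). I'll check the fore-aft offset from this same picture.

```bash
python3 - <<'E'
from h import *
s=env.state();f=cams.grab_frame('wrist');p=s['ee_pos']
yw=np.radians(s['ee_rot'][2]);tx=np.array([np.cos(yw),np.sin(yw)]);ty=np.array([np.sin(yw),-np.cos(yw)])
def q(x,y,z):
    w=wz(f,s,180+x/3,100+y/3,z)[:2]-p[:2];return np.round([w@tx,w@ty],2)
print('cell edge',q(233,342,p[2]-67.5),q(341,342,p[2]-67.5))
for z in(90,95,100,105):print(z,'outer',q(207,284,z),q(367,284,z),'rim out',q(217,303,z),q(356,303,z),'rim in',q(236,316,z-5),q(338,316,z-5))
E
```

```text
cell edge [  9.04 -12.65] [ 9.04 13.23]
90 outer [ 18.01 -20.84] [18.02 21.53] rim out [ 12.86 -18.26] [12.87 18.69] rim in [  8.18 -13.5 ] [ 8.18 14.21]
95 outer [ 18.97 -20.44] [18.98 21.1 ] rim out [ 13.92 -17.91] [13.93 18.31] rim in [  9.31 -13.24] [ 9.32 13.93]
100 outer [ 19.94 -20.03] [19.94 20.67] rim out [ 14.99 -17.55] [14.99 17.94] rim in [ 10.45 -12.98] [10.45 13.66]
105 outer [ 20.9  -19.62] [20.91 20.24] rim out [ 16.05 -17.19] [16.06 17.57] rim in [ 11.58 -12.73] [11.59 13.38]
```

Request:
step_arm(
  linear=[
    [0.002,0,0.01],
    [0.002,0,0.02],
    [0.002,0,0.03],
    [0.002,0,0.04],
    [0.002,0,0.05],
    [0.002,0,0.06],
    [0.002,0,0.06],
  ],
  turn=[0,0,0,0,0,0,0],
)

```text
time_s: 8.28
ee_pos: [509.1, 225.9, 165.5]
ee_rot: [-180.0, -0.0, 171.1]
force: [0.7, 0.6, -0.4]
gripper_width: 21.1
gripper_force: 30.0
```

Request:
step_arm(
  linear=[
    [0,0,0.005],
    [0,0,0.01],
    [0,0,0.015],
    [0,0,0.02],
    [0,0,0.02],
  ],
  turn=[0,0,0,0,0],
)

```text
time_s: 8.9
ee_pos: [509.1, 225.9, 159.7]
ee_rot: [-180.0, -0.0, 171.1]
force: [0.1, -0.5, 0.7]
gripper_width: 21.6
gripper_force: 30.0
```

Request:
step_arm(
  linear=[
    [0,0,0.005],
    [0,0,0.01],
    [0,0,0.01],
  ],
  turn=[0,0,0],
)

```text
time_s: 9.28
ee_pos: [509.3, 226.0, 156.8]
ee_rot: [180.0, 0.0, 171.1]
force: [0.2, -0.2, 0.1]
gripper_width: 21.2
gripper_force: 30.0
```

Request:
step_arm(
  linear=[
    [0,0,0.004],
    [0,0,0.007],
    [0,0,0.007],
  ],
  turn=[0,0,0],
)

```text
time_s: 9.65
ee_pos: [509.5, 226.2, 155.8]
ee_rot: [179.9, 0.1, 171.1]
force: [-0.7, 0.1, 5.5]
gripper_width: 21.2
gripper_force: 30.0
```

Request:
step_arm(
  linear=[
    [0,0,0.003],
    [0,0,0.005],
    [0,0,0.005],
  ],
  turn=[0,0,0],
)

```text
time_s: 10.02
ee_pos: [509.6, 226.3, 154.6]
ee_rot: [179.9, 0.1, 171.1]
force: [-2.3, 0.4, 5.6]
gripper_width: 21.0
gripper_force: 30.0
```

Request:
step_arm(
  linear=[
    [0,0,0.003],
    [0,0,0.006],
    [0,0,0.006],
  ],
  turn=[0,0,0],
)

```text
time_s: 10.4
ee_pos: [509.5, 226.3, 152.0]
ee_rot: [180.0, 0.1, 171.1]
force: [0.4, 0.3, 2.3]
gripper_width: 21.4
gripper_force: 30.0
```

Request:
step_arm(
  linear=[
    [0,0,0.003],
    [0,0,0.006],
    [0,0,0.006],
  ],
  turn=[0,0,0],
)

```text
time_s: 10.78
ee_pos: [509.4, 226.1, 149.4]
ee_rot: [180.0, 0.0, 171.1]
force: [0.5, 1.3, 1.0]
gripper_width: 21.1
gripper_force: 30.0
```

Request:
step_arm(
  linear=[
    [0,0,0.006],
    [0,0,0.012],
    [0,0,0.018],
    [0,0,0.024],
    [0,0,0.024],
  ],
  turn=[0,0,0,0,0],
)

```text
time_s: 11.4
ee_pos: [509.3, 225.9, 141.9]
ee_rot: [-180.0, -0.0, 171.1]
force: [1.7, 0.3, 0.2]
gripper_width: 21.2
gripper_force: 30.0
```

Request:
step_arm(
  linear=[
    [0,0,0.007],
    [0,0,0.014],
    [0,0,0.021],
    [0,0,0.028],
    [0,0,0.035],
    [0,0,0.042],
    [0,0,0.042],
  ],
  turn=[0,0,0,0,0,0,0],
)

```text
time_s: 12.28
ee_pos: [509.2, 225.9, 129.2]
ee_rot: [-180.0, -0.0, 171.1]
force: [2.4, 0.5, 0.2]
gripper_width: 21.1
gripper_force: 30.0
```

Request:
step_arm(
  linear=[
    [0,0,0.006],
    [0,0,0.012],
    [0,0,0.018],
    [0,0,0.024],
    [0,0,0.024],
  ],
  turn=[0,0,0,0,0],
)

```text
time_s: 12.9
ee_pos: [509.3, 225.9, 122.1]
ee_rot: [-180.0, 0.0, 171.1]
force: [3.3, 0.2, -0.5]
gripper_width: 21.6
gripper_force: 30.0
```

Request:
step_arm(
  linear=[
    [0,0,0.004],
    [0,0,0.008],
    [0,0,0.012],
    [0,0,0.012],
  ],
  turn=[0,0,0,0],
)

```text
time_s: 13.4
ee_pos: [509.2, 226.0, 118.6]
ee_rot: [-180.0, 0.0, 171.1]
force: [2.6, -0.0, 0.3]
gripper_width: 21.1
gripper_force: 30.0
```

Request:
step_arm(
  linear=[
    [0,0,0.004],
    [0,0,0.008],
    [0,0,0.012],
    [0,0,0.012],
  ],
  turn=[0,0,0,0],
)

```text
time_s: 13.9
ee_pos: [509.2, 225.9, 114.9]
ee_rot: [-180.0, -0.0, 171.1]
force: [3.2, 1.6, 0.4]
gripper_width: 20.8
gripper_force: 30.0
```

Request:
step_arm(
  linear=[
    [0,0,0.003],
    [0,0,0.005],
    [0,0,0.005],
  ],
  turn=[0,0,0],
)

```text
time_s: 14.28
ee_pos: [509.2, 225.9, 113.5]
ee_rot: [-180.0, -0.0, 171.1]
force: [4.3, 0.0, -1.8]
gripper_width: 21.1
gripper_force: 30.0
```

Request:
step_arm(
  linear=[
    [-0.002,0,0.002],
    [-0.002,0,0.003],
    [-0.002,0,0.003],
  ],
  turn=[0,0,0],
)

```text
time_s: 14.65
ee_pos: [509.4, 225.8, 112.8]
ee_rot: [-180.0, -0.1, 171.1]
force: [1.9, -0.8, -1.3]
gripper_width: 20.6
gripper_force: 30.0
```

Request:
step_arm(
  linear=[
    [0,0,0.002],
    [0,0,0.003],
    [0,0,0.003],
  ],
  turn=[0,0,0],
)

```text
time_s: 15.02
ee_pos: [509.5, 225.8, 112.8]
ee_rot: [-180.0, -0.0, 171.1]
force: [-1.2, -1.1, 5.9]
gripper_width: 21.5
gripper_force: 30.0
```

Request:
step_arm(
  linear=[
    [0,0,0.001],
    [0,0,0.002],
    [0,0,0.002],
  ],
  turn=[0,0,0],
)

```text
time_s: 15.4
ee_pos: [509.5, 225.8, 112.8]
ee_rot: [-180.0, 0.0, 171.1]
force: [-1.4, -1.7, 8.6]
gripper_width: 21.1
gripper_force: 30.0
```

Request:
step_arm(
  linear=[
    [0,0,-0.003],
    [0,0,-0.006],
    [0,0,-0.006],
  ],
  turn=[0,0,0],
)

```text
time_s: 15.78
ee_pos: [509.4, 225.8, 112.8]
ee_rot: [-180.0, -0.1, 171.1]
force: [1.1, -1.2, -0.9]
gripper_width: 21.4
gripper_force: 30.0
```

Request:
step_arm(
  linear=[
    [0,0,0],
    [0,0,0],
    [0,0,0],
    [0,0,0],
    [0,0,0],
    [0,0,0],
  ],
  turn=[0,0,0,0,0,0],
  fingers=-0.4,
)

```text
time_s: 16.52
ee_pos: [509.8, 225.9, 113.3]
ee_rot: [-180.0, 0.0, 171.1]
force: [-0.2, 0.4, -0.2]
gripper_width: 63.5
gripper_force: 0.0
```

Request:
step_arm(
  linear=[
    [0,0,-0.04],
    [0,0,-0.12],
    [0,0,-0.25],
    [0,0,-0.4],
    [-0.08,0,-0.4],
    [-0.2,0,-0.4],
    [-0.2,0,-0.4],
  ],
  turn=[0,0,0,0,0,0,0],
)

```text
time_s: 17.4
ee_pos: [570.9, 216.2, 233.8]
ee_rot: [180.0, 0.1, 171.0]
force: [-1.3, 0.2, 0.7]
gripper_width: 64.1
gripper_force: 0.0
```

```bash
python3 - <<'E'
from h import *
s=env.state();f=cams.grab_frame('wrist');g=cams.grab_frame('side')
print(s['ee_pos'],s['ee_rot'])
a=cv2.resize(f['color'][60:260,180:380],(500,500),interpolation=cv2.INTER_CUBIC)
b=cv2.resize(g['color'][255:345,200:310],(290,237),interpolation=cv2.INTER_CUBIC)
c=np.zeros((500,290,3),np.uint8);c[:237]=b
cv2.imwrite('pics/w4.png',np.hstack([a,c]))
E
```

```text
[570.86771963 216.23863276 233.79444419] [1.79975752e+02 8.64567820e-02 1.71038871e+02]
```

View pics/w4.png

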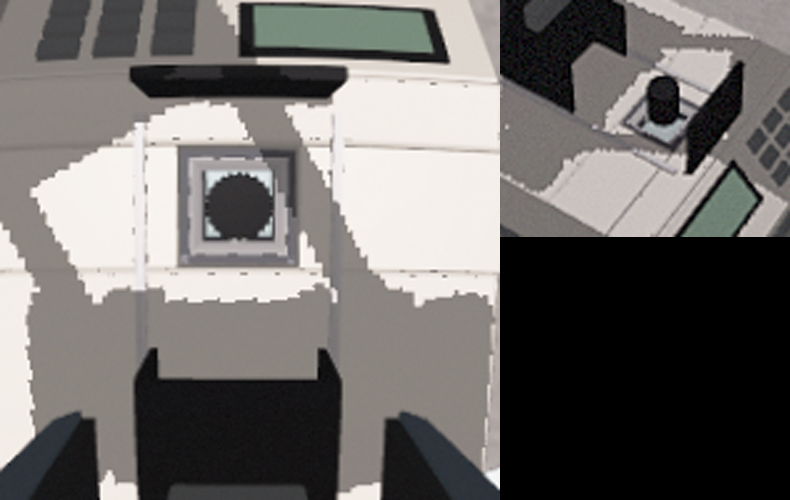

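The cell stands upright and centred in the holder, with its cap at crop (238,205), and the hood is still open behind it. Next I close the fingers, go behind the rib and push the cover shut.

Request:
step_arm(
  linear=[
    [-0.13,0,0],
    [-0.263,0,0],
    [-0.263,0,0],
    [-0.263,0,0.1],
    [-0.263,0,0.18],
    [-0.263,0,0.22],
    [-0.263,0,0.239],
    [-0.263,0,0.239],
  ],
  turn=[0,0,0,0,0,0,0,0],
  fingers=1,
  force=20,
)

```text
time_s: 18.5
ee_pos: [646.9, 204.7, 162.2]
ee_rot: [180.0, 0.0, 171.1]
force: [-0.3, 0.1, -0.1]
gripper_width: 0.6
gripper_force: 0.0
```

Request:
step_arm(
  linear=[
    [0.02,0,0],
    [0.04,0,0],
    [0.06,0,0],
    [0.08,0,0],
    [0.1,0,0],
    [0.1,0,0],
  ],
  turn=[0,0,0,0,0,0],
)

```text
time_s: 19.25
ee_pos: [616.7, 209.2, 161.8]
ee_rot: [-180.0, -0.0, 171.1]
force: [-0.4, -0.3, -0.8]
gripper_width: 0.6
gripper_force: 0.0
```

Request:
step_arm(
  linear=[
    [0.025,0,0],
    [0.05,0,0],
    [0.075,0,0],
    [0.1,0,0],
    [0.125,0,0],
    [0.15,0,0],
    [0.175,0,0],
    [0.2,0,0],
  ],
  turn=[0,0,0,0,0,0,0,0],
)

```text
time_s: 20.25
ee_pos: [557.7, 218.5, 161.6]
ee_rot: [180.0, 0.0, 171.1]
force: [2.2, 0.9, -0.0]
gripper_width: 0.2
gripper_force: 0.9
```

Request:
step_arm(
  linear=[
    [0.012,0,0],
    [0.024,0,0],
    [0.036,0,0],
    [0.048,0,0],
    [0.06,0,0],
  ],
  turn=[0,0,0,0,0],
)

```text
time_s: 20.88
ee_pos: [540.2, 221.1, 161.7]
ee_rot: [180.0, 0.0, 171.1]
force: [1.7, 2.1, -0.0]
gripper_width: 0.2
gripper_force: 0.8
```

Request:
step_arm(
  linear=[
    [0.003,0,0],
    [0.006,0,0],
    [0.009,0,0],
    [0.012,0,0],
  ],
  turn=[0,0,0,0],
)

```text
time_s: 21.38
ee_pos: [536.8, 221.6, 161.6]
ee_rot: [-180.0, 0.0, 171.1]
force: [2.2, -0.0, 0.4]
gripper_width: 0.5
gripper_force: 0.8
```

Request:
step_arm(
  linear=[
    [0.003,0,0],
    [0.006,0,0],
    [0.009,0,0],
    [0.012,0,0],
  ],
  turn=[0,0,0,0],
)

```text
time_s: 21.88
ee_pos: [536.4, 221.7, 161.8]
ee_rot: [180.0, 0.4, 171.2]
force: [9.7, -2.3, -4.5]
gripper_width: 0.3
gripper_force: 5.4
```

Request:
step_arm(
  linear=[
    [0.003,0,0],
    [0.006,0,0],
    [0.009,0,0],
  ],
  turn=[0,0,0],
)

```text
time_s: 22.25
ee_pos: [536.2, 221.8, 162.0]
ee_rot: [180.0, 0.7, 171.2]
force: [15.9, -2.9, -7.4]
gripper_width: 0.8
gripper_force: 8.4
```

Request:
step_arm(
  linear=[
    [-0.02,0,0],
    [-0.06,0,0],
    [-0.06,0,0],
    [-0.06,0,-0.1],
    [-0.06,0,-0.3],
    [-0.06,0,-0.3],
    [-0.06,0,-0.3],
  ],
  turn=[0,0,0,0,0,0,0],
)

```text
time_s: 23.12
ee_pos: [547.6, 219.8, 251.3]
ee_rot: [-180.0, -0.1, 171.1]
force: [-0.0, 0.3, -0.5]
gripper_width: 0.3
gripper_force: 0.0
```

```bash
python3 - <<'E'
from h import *
s=env.state();print(s['ee_pos'],s['force'],s['time_s'])
# rib position check without viewing: predicted rib pixel vs grey patch in the side/scene image
a=np.radians(-9);w=np.array([513.5,225.2]);
for n in('scene','side'):
    f=cam(n)['color']
    for o in(0,95):
        for l,h in((0,72),(-30,52)):
            P=np.array([*(w+(o+l)*np.array([np.cos(a),np.sin(a)])),95+h]);p=proj(n,P).round().astype(int);print(n,o,l,p,f[p[1]-1:p[1]+2,p[0]-1:p[0]+2].mean((0,1)).round())
E
```

```text
[547.55740908 219.81338389 251.27772419] [-0.02068357  0.34265707 -0.49283689] 23.125
scene 0 0 [324 119] [106. 107. 108.]
scene 0 -30 [313 117] [35. 35. 38.]
scene 95 0 [356 145] [109. 114. 122.]
scene 95 -30 [344 143] [73. 74. 80.]
side 0 0 [261 272] [122. 120. 120.]
side 0 -30 [276 286] [33. 29. 30.]
side 95 0 [218 251] [180. 183. 190.]
side 95 -30 [231 265] [177. 176. 182.]
```

The grey rib and black hood now appear at the shut position in both cameras, and the open position shows bare deck. I'm handing in.

```bash
python3 -c "
from workcell import env
print(env.job_done())"
```

```text
the job is handed in; nothing more can be done
None
```

The job is handed in at about 23 s: the square cell is on the holder floor (last readings 8.6 N with no further movement), the light cover is shut against its stop, the robot is clear, and nothing else was knowingly touched; I felt only a weak pull-down, not a clear click.

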